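# Change the cartridges of the worktop water filter

## Task

Change the cartridges of the water filter: take out every spent brown cartridge and slide it upright, fully down, into a tube of the returns carton. Set the fresh cartridge with the blue collar in the blue-ringed bay and the one with the green collar in the green-ringed bay, and swing each bay's clamp fully shut so that it drives its cartridge home. Do not disturb the cream mug, the small dark cup or the orange canister.

Things in the scene. Friction and masses are not known exactly. Their poses are not given: they have to be found in the camera images.
- filter_unit: white worktop water filter, fixed, 165 x 252 mm, rear block 129 mm high. Origin: on the worktop, midway between the bays' axes; x points from the front (clamp grips) to the rear (hinges), y to the left, z up. Two grey cups (bays): blue-ringed at y = +65 mm, green-ringed at y = -65 mm; inside diameter 59 mm, rim 72 mm above the worktop
- bay_blue (a point): on the axis of the blue-ringed cup, 25 mm above the worktop: where a cartridge's underside lies when driven home. Axes as the unit's. A sprung seat in the cup (4 N, 6.5 N pressed home) holds a cartridge that is only set in 10 mm higher; it rises again so far when the clamp opens
- bay_green (a point): the same point of the green-ringed cup
- hinge_blue (a point): middle of the hinge axis of the blue bay's clamp, 75 mm behind the cup's axis and 165 mm above the worktop; the hinge axis is the unit's y. Axes as the filter unit's
- hinge_green (a point): the same point of the green bay's clamp
- grip_blue (a point): centre of the blue clamp's grip: a black cross cylinder 24 mm in diameter and 28 mm long (along the unit's y) at the free end of the 16 mm wide, 10 mm thick steel arm, 145 mm from the hinge axis. Pinch its two end faces (28 mm apart) from above: it turns freely between the fingers as it is led round the arc
- grip_green (a point): the same point of the green bay's clamp
- clamp_blue (a joint): angle (rad) of the blue bay's clamp: 0 fully shut (arm level over the bay), 1.85 fully open (arm just past upright, behind the bay). Stiff: stays where it is left. About 4 N up at the grip opens it; shutting it takes as much, and about 5 N down over the last 0.15 rad, where its rubber pad drives a cartridge home
- clamp_green (a joint): angle (rad) of the green bay's clamp: 0 fully shut (arm level over the bay), 1.85 fully open (arm just past upright, behind the bay). Stiff: stays where it is left. About 4 N up at the grip opens it; shutting it takes as much, and about 5 N down over the last 0.15 rad, where its rubber pad drives a cartridge home
- fresh_blue: fresh cartridge, white with blue collar and stem, loose on the sink's drainer (4 mm above the worktop). 130 mm tall; origin: centre of its underside, z up. Body 54 mm in diameter to 85 mm (lowest 8 mm chamfered, 45 mm at the foot), conical shoulder to 95 mm, then a grip stem 28 mm in diameter up to the top, to be pinched from above. 0.14 to 0.28 kg; round, so its yaw is free
- fresh_green: fresh filter cartridge, white with a green collar and green stem, standing loose on the drainer. Size and origin as fresh_blue
- spent_1: spent filter cartridge, tan-brown all over with a dark brown collar and stem, at first in the blue bay under the shut or nearly shut clamp; may be absent (then that bay is empty). Size and origin as fresh_blue
- spent_2: spent filter cartridge like spent_1, at first in the green bay; may be absent. At least one of the two is there
- returns_carton: loose open cardboard carton (0.6 kg, 92 x 162 x 86 mm, with the flaps folded down outside 105 x 175 mm) on the drainer. Its grey insert has two upright tubes, at y = +36 and -36 mm of its own axes: inside diameter 57 mm, mouth 82 mm and floor 4 mm above its underside. Origin: centre of its underside, z up
- tube_0 (a point): centre of the floor of the carton's tube at +y: where the underside of a cartridge slid fully down lies. Axes as the carton's
- tube_1 (a point): the same of the tube at -y
- mug_1: bystander: cream mug, 94 mm high, loose on the worktop to the right of the filter. Origin: centre of its underside
- mug_2: bystander: small dark grey and white cup, 60 mm in diameter, 53 mm high, loose on the drainer behind the carton. Origin: centre of its underside
- canister_1: bystander: orange canister with wooden lid, 77 mm in diameter, 85 mm high, loose on the worktop to the right behind the filter. Origin: centre of its underside
There are look-alikes about, which are no part of the job. What is shaped like the fresh_blue but turquoise is not meant.

How it is judged:
By the outcome, as a careful person would: the job done as asked, in the order asked, and still so for the second after the job is handed in, with the robot touching nothing.
Of spent_1, spent_2 only 1 to 2 are there at a start; the rules pass over those that are not, and their reading is None.
At some moment in a run one of returns_carton may be knocked a few centimetres aside while the robot is not near it.
It also fails if it takes over 210 s, if anything falls off the work surface, if the arm or the gripper's body presses on something with over 40 N, if the wrist force passes 120 N, or if a joint passes its speed limit or range.

## Robot

A 6-joint arm with a two-finger parallel gripper is mounted at the origin on a cart in front of the work surface, level with it; the furniture and walls round the work are solid. World frame = base frame: x ahead of the robot, y to its left, z up, the work surface at z = 0. Lengths are in mm, angles in rad, forces in N, time in s.
With the tool pointing down it reaches from about 275 to 825 mm from the base axis. Payload 4.9 kg.
Tool frame: the origin (TCP) lies at the very end of the fingers, on their centre line; the grasp point (between the pads) lies 19 mm behind it; z points along the fingers, y is the line along which they close (so a half turn about z gives the same grasp; the last joint's range is limited). The gripper opens to 85 mm and grips with 20 to 120 N. Pads are 22 mm wide; open, the fingers measure 114 mm over their backs; the gripper's body (76 mm by 85 mm) begins 54 mm behind the grasp point. The pads swing forward as they close: fully open they stand 13 mm farther back than shut.
Start: joints at [1.15, 0.326, -0.193, 1.052, 0, 1.437], TCP at [155.58, 527.554, 231.281] pointing down, gripper open.
Joint ranges: [-2.65, 2.65], [-0.97, 1.79], [-1.3, 1.35], [-1.93, 2.1], [-1.47, 1.37], [-3.14, 3.14]. Speed limits (rad/s): [2.57, 2.57, 3.14, 3.14, 3.14, 3.14].

## Interface

Orientations are given as a unit quaternion [w, x, y, z].
In Python, from rig import monitor, imaging, bot gives the robot as it stands. The module is installed in compiled form; this text tells all that it offers.
- The arm moves only by the tool send_rows, never from a script. Its argument "targets" is text: rows parted by semicolons, each of 7 numbers parted by spaces: the shift along the tool's x, y, z in m, then the turn, a rotation vector about the tool's x, y, z in rad, then the finger opening in m, from 0 to 0.0854. In form: dx dy dz ax ay az hand; .... A call has 1 to 12 rows; each row shifts and turns the commanded pose from where the row before left it, along the tool's axes as they then stand; what a row does not reach is not made up. A row lasts 1/10 s, in which the tool goes at most 50 mm and 8.59 degrees, less where a joint would pass 70% of its speed; a pose out of reach is approached as far as the arm can. A call with a gripper value outside its range is refused whole. The fingers move at their own pace and stop on an object; the grip force is fixed at half the most. Time passes only in rows, so rows that do not move let the fingers close. It gives the time, the measured TCP pose, the force, the opening and the grip force at its end, in the units of the state.
- monitor.observe(): the state, without advancing time (a new reading comes with each control period).
- imaging.snapshot(name): name is "side" or "top"; returns a dict with "color" (400x640x3 uint8, blue, green, red), "fx", "fy", "cx", "cy" (pixels), "k1" (the pictures are not rectified: a ray, as slopes to the right and down, at radius r is drawn at 1 + k1 r^2 times it, then the intrinsics apply), "world_from_camera" (4x4, takes a point from camera to world coordinates). Camera axes: x right, y up, looking along -z (the intrinsics and any distortion apply to the point x, -y, -z); pixel columns grow to the right and rows downward; lengths in mm; the calibration is good to about 2 mm. A picture is of the moment at which its call begins. There is no depth.
- bot.job_done(): hands the job in; it is judged then, once.
The state is a dict: "time": time; "qpos": joint angles; "qd": joint speeds; "joint_torque": joint torques, N m; "tcp_pos": TCP position; "ee_rot": TCP orientation; "force": force on the tool from outside, world axes, zero at the start; "torque": the same for the moment, N m; "finger_gap": finger opening in mm; "gripper_force": force on a finger pad.
Only numpy, scipy, OpenCV 4.12 (cv2) and the standard library are available. Lean on these libraries where they do the work, as an engineer would, in place of code of your own. Each camera call takes 0.05 s, during which the arm holds its last target. There are 200 camera calls.

## Working session

There is one attempt and no reset: what is moved stays moved. The work goes in short steps, Python scripts to look and compute and a tool call to move; the robot and the scene stay as the last step left them, time stands still between calls to the robot, and variables do not carry over. Pictures are saved under pics/ and viewed, at most 15 in all, crops included, and the job is handed in when it is done.

Besides the shell and the picture viewer there is one more tool, called after ">>>" as a command line: name --argument value ..., lists and objects as JSON in quotes. send_rows: Moves the arm, as the interface text tells. Its arguments: {"type":"object","properties":{"targets":{"type":"string"}},"required":["targets"]}

```bash
mkdir -p pics
cat > h.py <<'E'
import numpy as np, cv2
from rig import monitor, imaging, bot
def snap(n,save=None):
    s=imaging.snapshot(n)
    if save: cv2.imwrite('pics/'+save,s['color'])
    return s
def ray(s,u,v):
    a=np.array([(u-s['cx'])/s['fx'],(v-s['cy'])/s['fy']]); b=a.copy()
    for _ in range(20): b=a/(1+s['k1']*(b@b))
    T=np.array(s['world_from_camera']); return T[:3,3],T[:3,:3]@np.array([b[0],-b[1],-1])
def onz(s,u,v,z):
    o,d=ray(s,u,v); return o+d*(z-o[2])/d[2]
def proj(s,p):
    T=np.array(s['world_from_camera']); c=T[:3,:3].T@(np.array(p,float)-T[:3,3]); b=np.array([c[0],-c[1]])/-c[2]
    b=b*(1+s['k1']*(b@b)); return b*[s['fx'],s['fy']]+[s['cx'],s['cy']]
E
python3 - <<'E'
from h import *
np.set_printoptions(precision=3,suppress=True)
for n in('top','side'):
    s=snap(n,n+'0.png'); print(n,s['fx'],s['fy'],s['cx'],s['cy'],s['k1']);print(np.array(s['world_from_camera']))
print(monitor.observe())
E
```

```text
top 361.04673701737977 361.04673701737977 313.28346798171333 201.32011112945028 -0.05310529718964025
[[   0.002    0.986   -0.164  406.543]
 [  -1.       0.005    0.019 -122.817]
 [   0.019    0.164    0.986 1266.678]
 [   0.       0.       0.       1.   ]]
side 395.1195277460136 395.1195277460136 315.46915830644735 200.71775144659142 -0.08899267055038863
[[ -0.999   0.021  -0.043 516.67 ]
 [ -0.048  -0.468   0.883 904.606]
 [ -0.002   0.884   0.468 686.942]
 [  0.      0.      0.      1.   ]]
{'time': 0.1, 'qpos': array([ 1.15 ,  0.327, -0.193,  1.052, -0.   ,  1.437]), 'qd': array([-0.   , -0.001,  0.002,  0.001, -0.001, -0.   ]), 'joint_torque': array([  0.001, -44.424,  26.304,   0.008,  -0.   ,   0.   ]), 'tcp_pos': array([155.38 , 527.048, 230.578]), 'ee_rot': array([-0.   ,  0.143,  0.99 , -0.001]), 'force': array([-0.451,  0.332, -0.211]), 'torque': array([-0.084, -0.01 ,  0.026]), 'gripper_force': 0.0, 'finger_gap': 85.11043304030767}
```

View pics/top0.png

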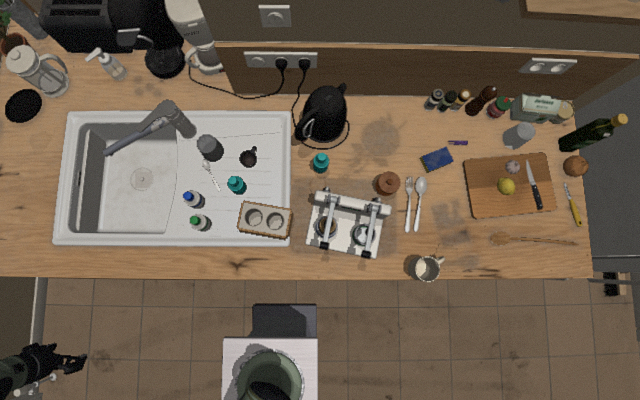

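View pics/side0.png

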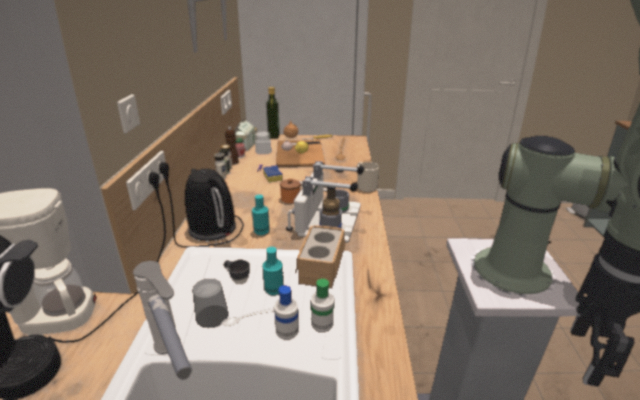

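Run:
```python
from h import *
a=cv2.imread('pics/top0.png')[140:285,175:450]; b=cv2.imread('pics/side0.png')[150:345,220:400]
a=cv2.resize(a,None,fx=2.9,fy=2.9,interpolation=2)[:,:800]; b=cv2.resize(b,None,fx=3,fy=3,interpolation=2)
cv2.imwrite('pics/c1.png',a);cv2.imwrite('pics/c2.png',b)
```

```text
(no output)
```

View pics/c1.png

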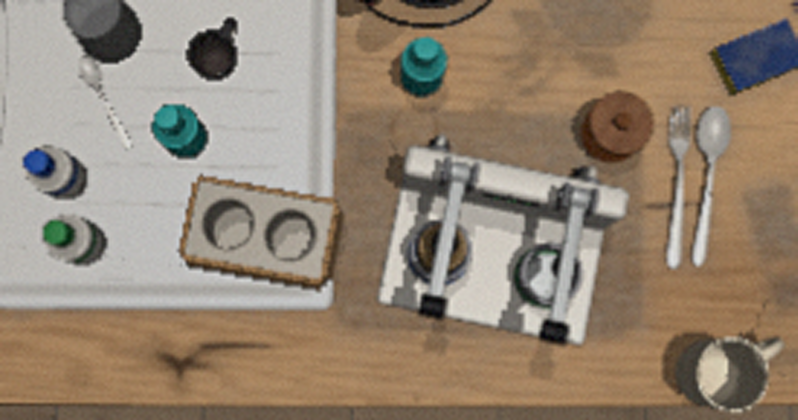

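View pics/c2.png

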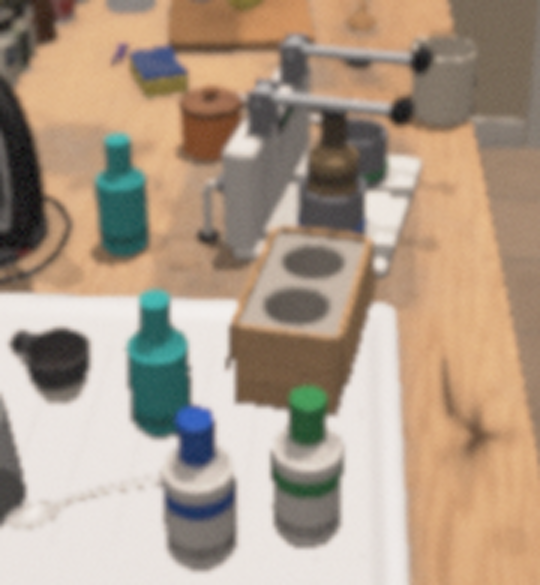

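```bash
cat >> h.py <<'E'
def tri(t,pt,s,ps):
    o1,d1=ray(t,*pt);o2,d2=ray(s,*ps);k=np.linalg.lstsq(np.c_[d1,-d2],o2-o1,rcond=None)[0]
    a=o1+k[0]*d1;b=o2+k[1]*d2;return (a+b)/2,np.linalg.norm(a-b)
def blobs(img,lo,hi,box,amin=15):
    x0,y0,x1,y1=box; m=cv2.inRange(cv2.cvtColor(img[y0:y1,x0:x1],cv2.COLOR_BGR2HSV),lo,hi)
    n,l,st,c=cv2.connectedComponentsWithStats(m)
    return [(c[i]+[x0,y0],st[i]+[x0,y0,0,0,0]) for i in range(1,n) if st[i][4]>=amin]
E
python3 - <<'E'
from h import *
np.set_printoptions(precision=1,suppress=True)
t=snap('top');s=snap('side')
C=lambda u,v:(175+u/2.9,140+v/2.9); S=lambda u,v:(220+u/3,150+v/3)
print('stem tops z134: blue',onz(t,*C(37,160),134),'green',onz(t,*C(57,233),134))
print('tri stem',tri(t,C(37,160),s,S(195,418)),tri(t,C(57,233),s,S(309,400)))
for n,lo,hi in(('b',(105,110,60),(130,255,255)),('g',(50,110,40),(75,255,255))):
    for c,st in blobs(t['color'],lo,hi,(170,180,215,240)): print(n,'top',c,st)
    for c,st in blobs(s['color'],lo,hi,(260,270,345,345)): print(n,'side',c,st)
for c,st in blobs(t['color'],(0,0,0),(180,255,45),(310,235,385,270)): print('grip top',c,st)
for c,st in blobs(s['color'],(0,0,0),(180,255,45),(335,155,370,195)): print('grip side',c,st)
print('tubes',onz(t,*C(229,224),86),onz(t,*C(290,235),86), 'carton corners',*[onz(t,*C(*p),88)for p in((200,178),(341,202),(326,287),(183,254))])
print('rims',onz(t,*C(438,250),72),onz(t,*C(547,276),72))
print('grip',tri(t,C(434,304),s,S(402,110)),tri(t,C(554,331),s,S(424,58)))
print('base corners',*[onz(t,*C(*p),10)for p in((380,303),(583,344))])
E
```

```text
stem tops z134: blue [613.  256.4 134. ] green [532.4 229.8 134. ]
tri stem (array([613.6, 258. , 129.2]), np.float64(0.5485525346185074)) (array([533.2, 232. , 127.1]), np.float64(0.04744203158781117))
b top [187.5 195.5] [183 192  11   9  62]
b side [284.4 294.2] [278 285  13  20 180]
b side [286.6 319.5] [277 316  20   7  55]
g top [194.6 220. ] [190 216  10   9  66]
g side [322.  287.5] [317 280  11  17 153]
g side [321.5 312.6] [314 311  16   4  24]
grip top [354.9 239.4] [352 235   8   9  18]
grip top [323.8 245.5] [319 242   9   8  46]
grip top [365.6 254.2] [361 251  10   7  50]
grip side [360.1 170.1] [358 168   5   5  18]
grip side [353.4 187. ] [351 185   6   5  21]
tubes [549.1  49.9  86. ] [536.9 -19.4  86. ] carton corners [601.5  84.2  88. ] [574.6 -76.8  88. ] [478.3 -61.   88. ] [514.6 100.5  88. ]
rims [ 522.  -187.7   72. ] [ 492.5 -312.5   72. ]
grip (array([ 454.2, -178.2,  163.8]), np.float64(4.228143596331811)) (array([ 425.7, -303.3,  167.6]), np.float64(5.159624564258733))
base corners [ 464.2 -121.6   10. ] [ 416.  -363.9   10. ]
```

Blue-collar (187,196) and green-collar (195,220) cartridges are white with blue and green collars, standing on the drainer. Those at (236,184) and (320,162) are turquoise look-alikes, ruled out by their colour. The blue bay (326,227) holds a brown cartridge. The green bay (364,235) looks empty. Carton tubes at (254,217) and (275,221). Moving to the blue grip.

>>> send_rows --targets "-0.0243 -0.0296 0 0 0 0 0.06;-0.0243 -0.0296 0 0 0 0 0.06;-0.0243 -0.0296 0 0 0 0 0.06;-0.0243 -0.0296 0 0 0 0 0.06;-0.0243 -0.0296 0 0 0 0 0.06;-0.0243 -0.0296 0 0 0 0 0.06;-0.0243 -0.0296 0 0 0 0 0.06;-0.0243 -0.0296 0 0 0 0 0.06;-0.0243 -0.0296 0 0 0 0 0.06;-0.0243 -0.0296 0 0 0 0 0.06"

```text
time: 1.2
tcp_pos: [305.2, 173.5, 231.4]
ee_rot: [0.0, 0.143, 0.99, 0.0]
force: [1.9, 0.7, -0.3]
finger_gap: 60.0
gripper_force: 0.0
```

>>> send_rows --targets "-0.0243 -0.0296 0 0 0 0 0.06;-0.0243 -0.0296 0 0 0 0 0.06;-0.0243 -0.0296 0 0 0 0 0.06;-0.0243 -0.0296 0 0 0 0 0.06;-0.0243 -0.0296 0 0 0 0 0.06;-0.0243 -0.0296 0 0 0 0 0.06;-0.0243 -0.0296 0 0 0 0 0.06;-0.0243 -0.0296 0 0 0 0 0.06;-0.0243 -0.0296 0 0 0 0 0.06;-0.0243 -0.0296 0 0 0 -0.066 0.06;0 0 0 0 0 0 0.06"

```text
time: 2.3
tcp_pos: [456.0, -181.8, 231.0]
ee_rot: [0.001, 0.112, 0.994, -0.001]
force: [-0.7, 0.6, -0.3]
finger_gap: 60.1
gripper_force: 0.0
```

```bash
cat >> h.py <<'E'
from scipy.spatial.transform import Rotation as R
def go(*tg,yaw=None):
    o=monitor.observe();q=o['ee_rot'];M=R.from_quat([q[1],q[2],q[3],q[0]]).as_matrix();p=o['tcp_pos']
    print('t',round(o['time'],2),'tcp',p.round(1),'ty',M[:,1].round(3),'tz',M[:,2].round(3),'gap',round(o['finger_gap'],1),'F',o['force'].round(1),'gf',round(o['gripper_force'],1))
    for g in tg:
        print('to',np.round(g,1),'tool shift mm',(M.T@(np.array(g)-p)).round(1)); p=np.array(g)
E
python3 - <<'E'
from h import *
go((454,-176,146)); t=snap('top');s=snap('side')
a=cv2.resize(t['color'][195:275,290:400],None,fx=5,fy=5,interpolation=2);b=cv2.resize(s['color'][120:250,290:400],None,fx=3.1,fy=3.1,interpolation=2)[:400]
a=a[:400,:];cv2.imwrite('pics/c3.png',np.hstack([a[:400],cv2.copyMakeBorder(b[:400],0,max(0,400-b.shape[0]),0,0,0)][:2])[:, :800])
E
```

```text
t 2.3 tcp [ 456.  -181.8  231. ] ty [ 0.222  0.975 -0.002] tz [ 0.001 -0.002 -1.   ] gap 60.1 F [-0.7  0.6 -0.3] gf 0.0
to [ 454 -176  146] tool shift mm [ 3.4  5.3 85. ]
```

View pics/c3.png

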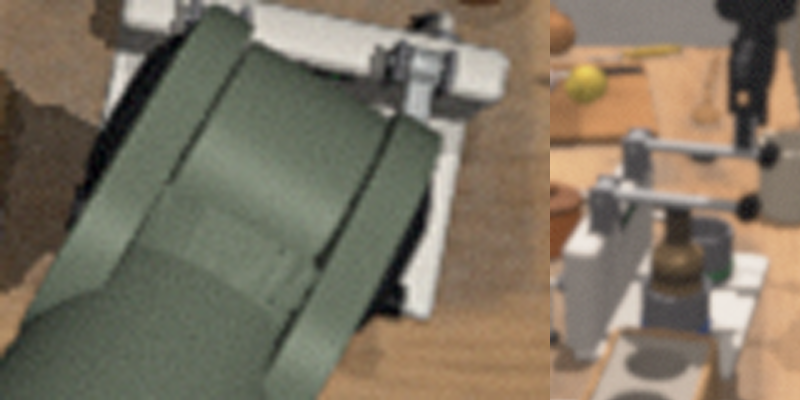

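The arm hides the unit from above. The side view shows the fingers in line with the grips. Lowering on to the blue grip.

>>> send_rows --targets "0.0034 0.0053 0.025 0 0 0 0.06;0 0 0.025 0 0 0 0.06;0 0 0.02 0 0 0 0.06;0 0 0.012 0 0 0 0.06;0 0 0 0 0 0 0.06"

```text
time: 2.9
tcp_pos: [450.7, -170.3, 148.1]
ee_rot: [-0.001, 0.11, 0.994, 0.001]
force: [-0.3, 0.5, -0.7]
finger_gap: 60.3
gripper_force: 0.0
```

Run:
```python
from h import *
go((454,-176,146)); s=snap('side')
print(proj(s,(454,-176,165)))
cv2.imwrite('pics/c4.png',cv2.resize(s['color'][110:210,310:410],None,fx=6,fy=6,interpolation=2))
```

```text
t 2.9 tcp [ 450.7 -170.3  148.1] ty [0.218 0.976 0.001] tz [-0.003  0.002 -1.   ] gap 60.3 F [-0.3  0.5 -0.7] gf 0.0
to [ 454 -176  146] tool shift mm [-4.5 -4.9  2.1]
[353.40566091 186.56113193]
```

View pics/c4.png

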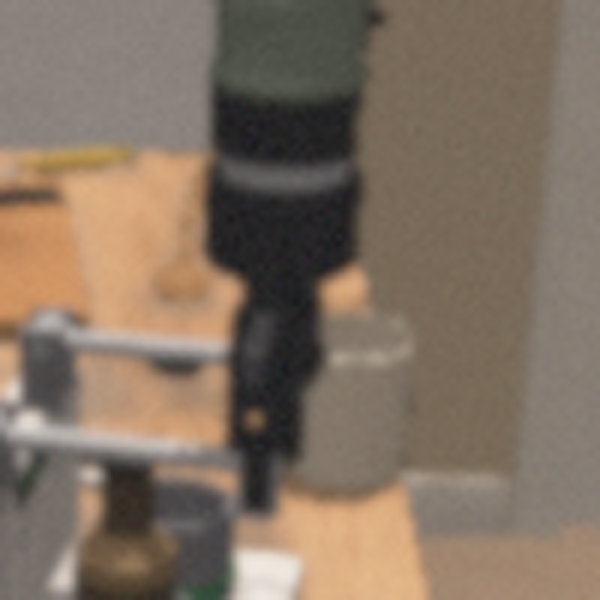

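The fingers stand at about (353,190), in line with the blue grip seen earlier at (353,187). Small correction, then close.

>>> send_rows --targets "-0.004 -0.004 0.002 0 0 0 0.06;0 0 0 0 0 0 0.04;0 0 0 0 0 0 0.02;0 0 0 0 0 0 0.02;0 0 0 0 0 0 0.02;0 0 0 0 0 0 0.02;0 0 0 0 0 0 0.02"

```text
time: 3.65
tcp_pos: [456.3, -174.9, 148.3]
ee_rot: [0.001, 0.109, 0.994, 0.002]
force: [1.1, 6.4, 6.2]
finger_gap: 27.2
gripper_force: 58.8
```

Run:
```python
from h import *
go()
```

```text
t 3.65 tcp [ 456.3 -174.9  148.3] ty [0.217 0.976 0.004] tz [ 0.003  0.004 -1.   ] gap 27.2 F [1.1 6.4 6.2] gf 58.8
```

>>> send_rows --targets "-0.0012 0.001 -0.0188 0 0 0 0.02;-0.0036 0 -0.0185 0 0 0 0.02;-0.006 0 -0.0179 0 0 0 0.02;-0.0083 0 -0.0169 0 0 0 0.02;-0.0104 0 -0.0157 0 0 0 0.02;-0.0123 0 -0.0142 0 0 0 0.02;-0.0141 0 -0.0125 0 0 0 0.02;0 0 0 0 0 0 0.02"

```text
time: 4.45
tcp_pos: [510.6, -186.3, 261.8]
ee_rot: [-0.0, 0.109, 0.994, 0.002]
force: [1.0, 6.1, -0.8]
finger_gap: 26.9
gripper_force: 61.6
```

Run:
```python
from h import *
go()
```

```text
t 4.45 tcp [ 510.6 -186.3  261.8] ty [0.217 0.976 0.004] tz [-0.     0.004 -1.   ] gap 26.9 F [ 1.   6.1 -0.8] gf 61.6
```

>>> send_rows --targets "-0.0156 0.001 -0.0106 0 0 0 0.02;-0.0168 0.001 -0.0085 0 0 0 0.02;-0.0178 0 -0.0062 0 0 0 0.02;-0.0184 0 -0.0038 0 0 0 0.02;-0.0188 0 -0.0014 0 0 0 0.02;-0.0188 0 0.001 0 0 0 0.02;-0.0185 0 0.0034 0 0 0 0.02;0 0 0 0 0 0 0.02"

```text
time: 5.25
tcp_pos: [633.3, -211.9, 287.3]
ee_rot: [-0.0, 0.11, 0.994, 0.002]
force: [1.1, 5.1, 0.6]
finger_gap: 26.6
gripper_force: 59.3
```

Run:
```python
from h import *
go()
```

```text
t 5.25 tcp [ 633.3 -211.9  287.3] ty [0.218 0.976 0.003] tz [ 0.     0.003 -1.   ] gap 26.6 F [1.1 5.1 0.6] gf 59.3
```

>>> send_rows --targets "0 0 0 0 0 0 0.06;0 0 0 0 0 0 0.06;0 0 -0.03 0 0 0 0.06;0 0 -0.03 0 0 0 0.06;0.03 -0.0221 0 0 0 0 0.06;0.03 -0.0221 0 0 0 0 0.06;0.03 -0.0221 0 0 0 0 0.06;0.03 -0.0221 0.02 0 0 0 0.06;0.03 -0.0221 0.03 0 0 0 0.06;0.03 -0.0221 0.03 0 0 0 0.06;0 0 0 0 0 0 0.06;0 0 0 0 0 0 0.06"

```text
time: 6.45
tcp_pos: [426.1, -303.5, 268.1]
ee_rot: [-0.0, 0.111, 0.994, -0.0]
force: [0.7, -0.2, 0.7]
finger_gap: 60.1
gripper_force: 0.0
```

Run:
```python
from h import *
go((428.5,-301.5,150)); s=snap('side'); t=snap('top')
print(proj(s,(428.5,-301.5,165)))
a=cv2.resize(s['color'][110:230,300:420],None,fx=4.5,fy=4.5,interpolation=2)
cv2.imwrite('pics/c5.png',a)
```

```text
t 6.45 tcp [ 426.1 -303.5  268.1] ty [ 0.221  0.975 -0.   ] tz [-0. -0. -1.] gap 60.1 F [ 0.7 -0.2  0.7] gf 0.0
to [ 428.5 -301.5  150. ] tool shift mm [ -1.9   2.5 118.1]
[359.69391905 170.17893385]
```

View pics/c5.png

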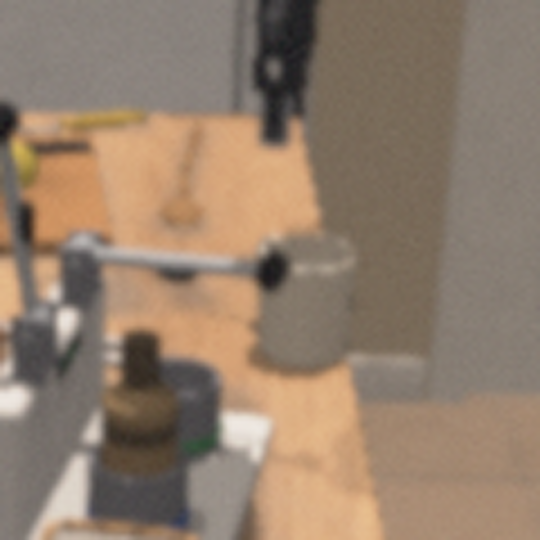

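Blue clamp stands open. Green grip seen at (360,170), as predicted. Pinch it.

>>> send_rows --targets "-0.0019 0.0025 0.03 0 0 0 0.06;0 0 0.03 0 0 0 0.06;0 0 0.03 0 0 0 0.06;0 0 0.018 0 0 0 0.06;0 0 0.01 0 0 0 0.06;0 0 0 0 0 0 0.06;0 0 0 0 0 0 0.02;0 0 0 0 0 0 0.02;0 0 0 0 0 0 0.02;0 0 0 0 0 0 0.02;0 0 0 0 0 0 0.02;0 0 0 0 0 0 0.02"

```text
time: 7.75
tcp_pos: [430.7, -302.3, 150.8]
ee_rot: [0.001, 0.11, 0.994, -0.001]
force: [2.1, -3.8, 2.5]
finger_gap: 27.0
gripper_force: 60.6
```

Run:
```python
from h import *
go()
```

```text
t 7.75 tcp [ 430.7 -302.3  150.8] ty [ 0.219  0.976 -0.002] tz [ 0.002 -0.002 -1.   ] gap 27.0 F [ 2.1 -3.8  2.5] gf 60.6
```

>>> send_rows --targets "-0.0012 -0.001 -0.0188 0 0 0 0.02;-0.0036 0 -0.0185 0 0 0 0.02;-0.006 0 -0.0179 0 0 0 0.02;-0.0083 0 -0.0169 0 0 0 0.02;-0.0104 0 -0.0157 0 0 0 0.02;-0.0123 0 -0.0142 0 0 0 0.02;-0.0141 0 -0.0125 0 0 0 0.02;0 0 0 0 0 0 0.02"

```text
time: 8.55
tcp_pos: [484.3, -313.6, 263.3]
ee_rot: [-0.001, 0.11, 0.994, 0.001]
force: [1.9, 0.7, -2.9]
finger_gap: 26.6
gripper_force: 62.0
```

>>> send_rows --targets "-0.0156 0 -0.0106 0 0 0 0.02;-0.0168 0 -0.0085 0 0 0 0.02;-0.0178 0 -0.0062 0 0 0 0.02;-0.0184 0 -0.0038 0 0 0 0.02;-0.0188 0 -0.0014 0 0 0 0.02;-0.0188 0 0.001 0 0 0 0.02;-0.0185 0 0.0034 0 0 0 0.02;0 0 0 0 0 0 0.02;0 0 0 0 0 0 0.06;0 0 0 0 0 0 0.06;0 0 -0.03 0 0 0 0.06;0 0 -0.03 0 0 0 0.06"

```text
time: 9.75
tcp_pos: [604.6, -341.6, 350.2]
ee_rot: [-0.001, 0.111, 0.994, 0.001]
force: [1.2, -0.7, 1.3]
finger_gap: 60.2
gripper_force: 0.0
```

Run:
```python
from h import *
go((400,100,330))
```

```text
t 9.75 tcp [ 604.6 -341.6  350.2] ty [0.22  0.976 0.001] tz [-0.002  0.001 -1.   ] gap 60.2 F [ 1.2 -0.7  1.3] gf 0.0
to [400 100 330] tool shift mm [296.6 385.8  21.3]
```

>>> send_rows --targets "0.0247 0.0322 0 0 0 0 0.06;0.0247 0.0322 0 0 0 0 0.06;0.0247 0.0322 0 0 0 0 0.06;0.0247 0.0322 0 0 0 0 0.06;0.0247 0.0322 0 0 0 0 0.06;0.0247 0.0322 0 0 0 0 0.06;0.0247 0.0322 0 0 0 0 0.06;0.0247 0.0322 0 0 0 0 0.06;0.0247 0.0322 0 0 0 0 0.06;0.0247 0.0322 0 0 0 0 0.06;0.0247 0.0322 0 0 0 0 0.06;0.0247 0.0322 0 0 0 0 0.06"

```text
time: 10.95
tcp_pos: [399.9, 101.1, 350.7]
ee_rot: [0.001, 0.111, 0.994, 0.0]
force: [1.0, 0.4, 0.5]
finger_gap: 60.1
gripper_force: 0.0
```

Run:
```python
from h import *
go();t=snap('top','top1.png');s=snap('side','side1.png')
a=cv2.resize(t['color'][180:260,230:390],None,fx=5,fy=5,interpolation=2)
cv2.imwrite('pics/c6.png',a)
```

```text
t 10.95 tcp [399.9 101.1 350.7] ty [0.22  0.975 0.   ] tz [ 0.001 -0.    -1.   ] gap 60.1 F [1.  0.4 0.5] gf 0.0
```

View pics/c6.png

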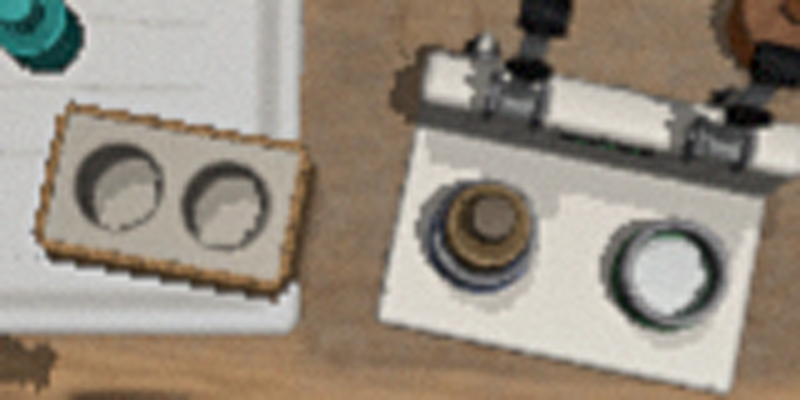

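The spent cartridge is exposed, with its stem top at about (328.6,223.2). The green bay is empty at (362.6,234.4). The tubes are at (253.8,217.4) and (275.2,221.2).

Run:
```python
from h import *
np.set_printoptions(precision=1,suppress=True)
t=snap('top');s=snap('side')
C=lambda u,v:(230+u/5,180+v/5)
p=onz(t,*C(493,216),165);print('stem',p, 'side px',proj(s,p))
print('green rim',onz(t,*C(663,272),72));a,b=onz(t,*C(119,187),86),onz(t,*C(226,206),86);print('tubes',a,b,'dist',np.linalg.norm(a-b))
g=cv2.resize(t['color'][180:260,230:390],None,fx=5,fy=5,interpolation=2)
c=cv2.HoughCircles(cv2.medianBlur(cv2.cvtColor(g,6),5),cv2.HOUGH_GRADIENT,1,60,param1=80,param2=25,minRadius=25,maxRadius=65)
print(c)
go((p[0],p[1],200),(p[0],p[1],138))
```

```text
stem [ 522.2 -190.6  165. ] side px [330.9 184.1]
green rim [ 495.1 -309.1   72. ]
tubes [548.6  50.4  86. ] [536.4 -20.1  86. ] dist 71.5795727950669
[[[225.5 205.5  44.1]
  [486.5 226.5  47.8]
  [664.5 276.5  54.4]
  [117.5 186.5  44. ]
  [458.5  81.5  32.2]]]
t 11.15 tcp [400.8 100.4 350.8] ty [ 0.2  1.  -0. ] tz [ 0. -0. -1.] gap 60.0 F [ 0.6 -0.2  0.3] gf 0.0
to [ 522.2 -190.6  200. ] tool shift mm [-181.6 -257.5  151.2]
to [ 522.2 -190.6  138. ] tool shift mm [ 0.1  0.  62. ]
```

>>> send_rows --targets "-0.0202 -0.0286 0 0 0 0 0.06;-0.0202 -0.0286 0 0 0 0 0.06;-0.0202 -0.0286 0 0 0 0 0.06;-0.0202 -0.0286 0 0 0 0 0.06;-0.0202 -0.0286 0 0 0 0 0.06;-0.0202 -0.0286 0 0 0 0 0.06;-0.0202 -0.0286 0.02 0 0 0 0.06;-0.0202 -0.0286 0.03 0 0 0 0.06;-0.0202 -0.0286 0.03 0 0 0 0.06;0 0 0.03 0 0 0 0.06;0 0 0.03 0 0 0 0.06;0 0 0 0 0 0 0.06"

```text
time: 12.35
tcp_pos: [518.9, -191.7, 206.1]
ee_rot: [-0.004, 0.112, 0.994, 0.001]
force: [-0.5, 0.3, 0.8]
finger_gap: 60.1
gripper_force: 0.0
```

Run:
```python
from h import *
go((522.7,-190,139))
```

```text
t 12.35 tcp [ 518.9 -191.7  206.1] ty [0.223 0.975 0.002] tz [-0.007  0.003 -1.   ] gap 60.1 F [-0.5  0.3  0.8] gf 0.0
to [ 522.7 -190.   139. ] tool shift mm [-3.8  2.4 67. ]
```

>>> send_rows --targets "-0.001 0.001 0.025 0 0 0 0.06;0 0 0.025 0 0 0 0.06;0 0 0.012 0 0 0 0.06;0 0 0 0 0 0 0.06;0 0 0 0 0 0 0.06"

```text
time: 12.85
tcp_pos: [524.0, -190.7, 149.8]
ee_rot: [0.001, 0.11, 0.994, -0.0]
force: [0.4, 0.3, 0.1]
finger_gap: 59.8
gripper_force: 0.0
```

Run:
```python
from h import *
go((522.7,-190,139))
```

```text
t 12.85 tcp [ 524.  -190.7  149.8] ty [ 0.219  0.976 -0.   ] tz [ 0.001 -0.001 -1.   ] gap 59.8 F [0.4 0.3 0.1] gf 0.0
to [ 522.7 -190.   139. ] tool shift mm [ 1.4  0.4 10.8]
```

>>> send_rows --targets "0.0012 0 0.01 0 0 0 0.06;0 0 0 0 0 0 0.04;0 0 0 0 0 0 0.02;0 0 0 0 0 0 0.02;0 0 0 0 0 0 0.02;0 0 0 0 0 0 0.02;0 0 0 0 0 0 0.02;0 0 0 0 0 0 0.02"

```text
time: 13.65
tcp_pos: [522.3, -189.6, 138.6]
ee_rot: [0.0, 0.11, 0.994, 0.0]
force: [0.9, 0.8, 2.1]
finger_gap: 26.2
gripper_force: 58.8
```

Run:
```python
from h import *
go()
```

```text
t 13.65 tcp [ 522.3 -189.6  138.6] ty [0.219 0.976 0.   ] tz [ 0.  0. -1.] gap 26.2 F [0.9 0.8 2.1] gf 58.8
```

>>> send_rows --targets "0 0 -0.012 0 0 0 0.02;0 0 -0.02 0 0 0 0.02;0 0 -0.026 0 0 0 0.02;0 0 -0.026 0 0 0 0.02;0 0 -0.02 0 0 0 0.02;0.003 0.021 0 0 0 0 0.02;0.005 0.035 0 0 0 0 0.02;0.005 0.035 0 0 0 0 0.02;0.005 0.035 0 0 0 0 0.02;0.004 0.028 0 0 0 0 0.02;0.0015 0.015 0 0 0 0 0.02;0 0 0 0 0 0 0.02"

```text
time: 14.85
tcp_pos: [536.3, -18.3, 242.7]
ee_rot: [-0.0, 0.109, 0.994, -0.0]
force: [0.3, -0.8, -2.6]
finger_gap: 26.4
gripper_force: 59.4
```

Run:
```python
from h import *
go((536.4,-20.1,190));t=snap('top','top2.png');s=snap('side','side2.png')
a=cv2.resize(t['color'][180:280,220:320],None,fx=4,fy=4,interpolation=2)
b=cv2.resize(s['color'][150:300,250:400],None,fx=2.667,fy=2.667,interpolation=2)[:400,:400]
cv2.imwrite('pics/c7.png',np.hstack([a,b]))
```

```text
t 14.85 tcp [536.3 -18.3 242.7] ty [ 0.216  0.976 -0.   ] tz [-0. -0. -1.] gap 26.4 F [ 0.3 -0.8 -2.6] gf 59.4
to [536.4 -20.1 190. ] tool shift mm [-0.5 -1.7 52.7]
```

View pics/c7.png

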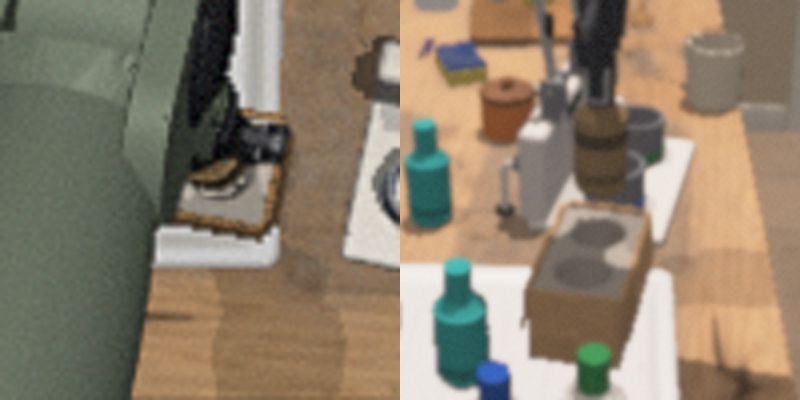

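Cartridge held upright over the right tube. The carton has not moved (corner at (286,239) as before). Lowering.

>>> send_rows --targets "0 -0.0017 0.015 0 0 0 0.02;0 0 0.02 0 0 0 0.02;0 0 0.012 0 0 0 0.02;0 0 0.008 0 0 0 0.02;0 0 0.006 0 0 0 0.02;0 0 0.006 0 0 0 0.02;0 0 0 0 0 0 0.02"

```text
time: 15.65
tcp_pos: [535.9, -21.0, 175.0]
ee_rot: [-0.0, 0.11, 0.994, 0.0]
force: [1.4, 2.2, -3.3]
finger_gap: 26.2
gripper_force: 59.6
```

Run:
```python
from h import *
go((536.4,-20.1,112))
```

```text
t 15.65 tcp [535.9 -21.  175. ] ty [0.219 0.976 0.001] tz [-0.     0.001 -1.   ] gap 26.2 F [ 1.4  2.2 -3.3] gf 59.6
to [536.4 -20.1 112. ] tool shift mm [-0.3  1.  63. ]
```

Entered with only 2 N from the side. Going on down.

>>> send_rows --targets "-0.0003 0.001 0.012 0 0 0 0.02;0 0 0.014 0 0 0 0.02;0 0 0.014 0 0 0 0.02;0 0 0.01 0 0 0 0.02;0 0 0.006 0 0 0 0.02;0 0 0.004 0 0 0 0.02;0 0 0 0 0 0 0.02"

```text
time: 16.35
tcp_pos: [536.0, -20.4, 114.9]
ee_rot: [-0.0, 0.11, 0.994, -0.0]
force: [0.4, 2.2, -3.7]
finger_gap: 26.2
gripper_force: 59.7
```

Run:
```python
from h import *
go((536.4,-20.1,112))
```

```text
t 16.35 tcp [536.  -20.4 114.9] ty [ 0.219  0.976 -0.   ] tz [-0.001 -0.    -1.   ] gap 26.2 F [ 0.4  2.2 -3.7] gf 59.7
to [536.4 -20.1 112. ] tool shift mm [-0.3  0.4  2.9]
```

>>> send_rows --targets "0 0 0.002 0 0 0 0.02;0 0 0.001 0 0 0 0.02;0 0 0 0 0 0 0.02"

```text
time: 16.65
tcp_pos: [536.4, -20.5, 112.6]
ee_rot: [0.0, 0.11, 0.994, -0.0]
force: [0.5, 1.6, -1.5]
finger_gap: 26.0
gripper_force: 59.8
```

Run:
```python
from h import *
go()
```

```text
t 16.65 tcp [536.4 -20.5 112.6] ty [ 0.219  0.976 -0.   ] tz [ 0. -0. -1.] gap 26.0 F [ 0.5  1.6 -1.5] gf 59.8
```

>>> send_rows --targets "0 0 0 0 0 0 0.05;0 0 0 0 0 0 0.05;0 0 -0.02 0 0 0 0.05;0 0 -0.035 0 0 0 0.06;0 0 -0.035 0 0 0 0.06;-0.0014 0.03 0 0 0 0 0.06;-0.0026 0.05 0 0 0 0 0.06;-0.0026 0.05 0 0 0 0 0.06;-0.0026 0.05 0 0 0 0 0.06;-0.0026 0.05 0 0 0 0 0.06;-0.0022 0.043 0 0 0 0 0.06;0 0.015 0 0 0 0 0.06"

```text
time: 17.85
tcp_pos: [613.7, 260.9, 202.3]
ee_rot: [0.001, 0.108, 0.994, 0.0]
force: [0.1, -0.5, -0.7]
finger_gap: 59.7
gripper_force: 0.0
```

Run:
```python
from h import *
go((613.3,257,109));t=snap('top','top3.png');s=snap('side','side3.png')
a=cv2.resize(t['color'][170:270,180:300],None,fx=4,fy=4,interpolation=2)
b=cv2.resize(s['color'][200:350,250:370],None,fx=2.667,fy=2.667,interpolation=2)[:400,:320]
cv2.imwrite('pics/c8.png',np.hstack([a,b])); print(proj(s,(613.3,257,134)),proj(s,(531.4+1,-20,138)))
```

```text
t 17.85 tcp [613.7 260.9 202.3] ty [0.215 0.977 0.   ] tz [ 0.001  0.    -1.   ] gap 59.7 F [ 0.1 -0.5 -0.7] gf 0.0
to [613.3 257.  109. ] tool shift mm [-0.4 -3.9 93.3]
[284.95950044 287.2839644 ] [326.21401962 219.96806277]
```

View pics/c8.png

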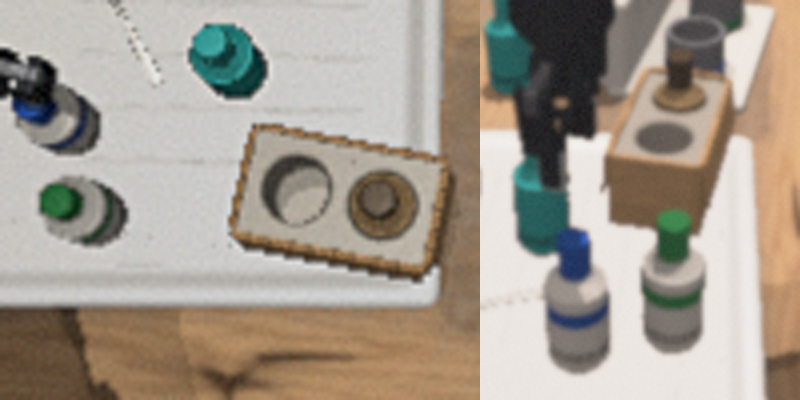

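The spent cartridge is sunk in the right tube (stem at about (275,220) in top). Below the gripper is the white cartridge with blue collar: side px (284.5,288), expected (285,287). Grasp it.

>>> send_rows --targets "0 -0.003 0.025 0 0 0 0.06;0 0 0.03 0 0 0 0.06;0 0 0.02 0 0 0 0.06;0 0 0.01 0 0 0 0.06;0 0 0.007 0 0 0 0.06;0 0 0 0 0 0 0.06;0 0 0 0 0 0 0.02;0 0 0 0 0 0 0.02;0 0 0 0 0 0 0.02;0 0 0 0 0 0 0.02;0 0 0 0 0 0 0.02;0 0 0 0 0 0 0.02"

```text
time: 19.15
tcp_pos: [613.5, 255.1, 112.0]
ee_rot: [0.001, 0.11, 0.994, 0.001]
force: [0.2, 2.0, 5.9]
finger_gap: 25.9
gripper_force: 58.8
```

Run:
```python
from h import *
p=monitor.observe()['tcp_pos']
go((p[0],p[1],230),(523,-189.8,230))
```

```text
t 19.15 tcp [613.5 255.1 112. ] ty [0.219 0.976 0.002] tz [ 0.003  0.002 -1.   ] gap 25.9 F [0.2 2.  5.9] gf 58.8
to [613.5 255.1 230. ] tool shift mm [  -0.3    0.3 -118. ]
to [ 523.  -189.8  230. ] tool shift mm [  -9.  -454.    -0.9]
```

>>> send_rows --targets "0 0 -0.015 0 0 0 0.02;0 0 -0.03 0 0 0 0.02;0 0 -0.035 0 0 0 0.02;0 0 -0.035 0 0 0 0.02;0 0 -0.03 0 0 0 0.02;0 0 -0.015 0 0 0 0.02;-0.001 -0.025 0 0 0 0 0.02;-0.001 -0.042 0 0 0 0 0.02;-0.001 -0.042 0 0 0 0 0.02;-0.001 -0.042 0 0 0 0 0.02;-0.001 -0.042 0 0 0 0 0.02;-0.001 -0.042 0 0 0 0 0.02"

```text
time: 20.35
tcp_pos: [565.3, 22.0, 269.6]
ee_rot: [-0.001, 0.11, 0.994, -0.001]
force: [0.8, 0.2, -2.5]
finger_gap: 25.8
gripper_force: 59.2
```

>>> send_rows --targets "-0.001 -0.042 0 0 0 0 0.02;-0.001 -0.042 0 0 0 0 0.02;-0.001 -0.042 0 0 0 0 0.02;0 -0.042 0 0 0 0 0.02;0 -0.03 0 0 0 0 0.02;0 -0.015 0 0 0 0 0.02;0 -0.005 0 0 0 0 0.02;0 0 0 0 0 0 0.02;0 0 0 0 0 0 0.02"

```text
time: 21.25
tcp_pos: [522.1, -188.3, 270.3]
ee_rot: [-0.0, 0.109, 0.994, 0.0]
force: [-1.8, -0.3, -2.8]
finger_gap: 26.0
gripper_force: 59.1
```

Run:
```python
from h import *
go((523,-189.8,186),(523,-189.8,145));t=snap('top','top4.png');s=snap('side','side4.png')
a=cv2.resize(s['color'][130:230,270:370],None,fx=6,fy=6,interpolation=2)
cv2.imwrite('pics/c9.png',a)
```

```text
t 21.25 tcp [ 522.1 -188.3  270.3] ty [0.218 0.976 0.001] tz [-0.     0.001 -1.   ] gap 26.0 F [-1.8 -0.3 -2.8] gf 59.1
to [ 523.  -189.8  186. ] tool shift mm [-1.2 -1.3 84.3]
to [ 523.  -189.8  145. ] tool shift mm [-0. -0. 41.]
```

View pics/c9.png

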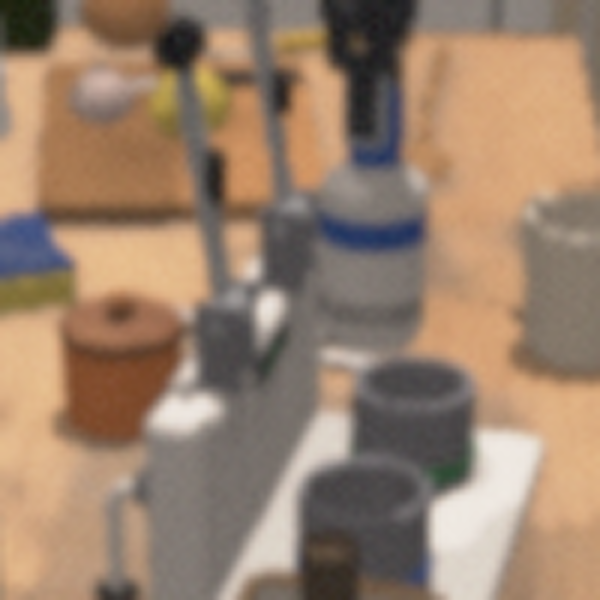

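Run:
```python
from h import *
s=snap('side');C=lambda u,v:(270+u/6,130+v/6)
z0=270-108
print('cart collar proj',proj(s,(522.1,-188.3,z0+75)),'seen',C(371.5,232)); print('bottom',proj(s,(522.1,-188.3,z0)),'seen bottom',C(370,335))
print('rim proj',proj(s,(523,-189.8,72)),'seen',C(367,493)); print('green',proj(s,(496,-316.5,72)),'seen',C(415,388))
for y,c in((-189.8,(367,493)),(-316.5,(415,388))):
    o,d=ray(s,*C(*c));print(onz(s,*C(*c),72))
go()
```

```text
cart collar proj [331.35796272 162.55239462] seen (331.9166666666667, 168.66666666666666)
bottom [330.95182453 185.25811631] seen bottom (331.6666666666667, 185.83333333333334)
rim proj [330.20627452 210.6182854 ] seen (331.1666666666667, 212.16666666666669)
green [338.55695935 192.82589544] seen (339.1666666666667, 194.66666666666669)
[ 519.8289406  -179.97321779   72.        ]
[ 493.97172684 -302.58503166   72.        ]
t 21.4 tcp [ 522.3 -188.4  270.5] ty [0.217 0.976 0.   ] tz [-0.  0. -1.] gap 26.2 F [ 0.5 -0.1 -2.4] gf 59.1
```

The cartridge hangs within about 1 mm of the bay's axis in x (side columns 331.9 against rim 331.2, allowing for perspective). Lowering.

>>> send_rows --targets "0 -0.0012 0.025 0 0 0 0.02;0 0 0.03 0 0 0 0.02;0 0 0.02 0 0 0 0.02;0 0 0.012 0 0 0 0.02;0 0 0.008 0 0 0 0.02;0 0 0.006 0 0 0 0.02;0 0 0 0 0 0 0.02"

```text
time: 22.1
tcp_pos: [522.1, -191.2, 169.6]
ee_rot: [0.0, 0.11, 0.994, -0.001]
force: [0.6, -1.2, -2.8]
finger_gap: 26.4
gripper_force: 59.0
```

Run:
```python
from h import *
go()
```

```text
t 22.1 tcp [ 522.1 -191.2  169.6] ty [ 0.219  0.976 -0.001] tz [ 0.    -0.001 -1.   ] gap 26.4 F [ 0.6 -1.2 -2.8] gf 59.0
```

>>> send_rows --targets "0 0.001 0.01 0 0 0 0.02;0 0 0.008 0 0 0 0.02;0 0 0.005 0 0 0 0.02;0 0 0.003 0 0 0 0.02;0 0 0 0 0 0 0.02"

```text
time: 22.6
tcp_pos: [522.0, -190.2, 143.2]
ee_rot: [-0.0, 0.11, 0.994, -0.0]
force: [1.1, -2.9, -3.6]
finger_gap: 26.1
gripper_force: 58.7
```

Run:
```python
from h import *
go()
```

```text
t 22.6 tcp [ 522.  -190.2  143.2] ty [ 0.219  0.976 -0.001] tz [-0.    -0.001 -1.   ] gap 26.1 F [ 1.1 -2.9 -3.6] gf 58.7
```

>>> send_rows --targets "0 -0.0015 0.002 0 0 0 0.02;0 0 0.002 0 0 0 0.02;0 0 0 0 0 0 0.02"

```text
time: 22.9
tcp_pos: [521.9, -190.8, 139.6]
ee_rot: [0.0, 0.11, 0.994, 0.001]
force: [2.1, -0.4, 2.0]
finger_gap: 26.3
gripper_force: 59.8
```

Run:
```python
from h import *
go()
```

```text
t 22.9 tcp [ 521.9 -190.8  139.6] ty [0.219 0.976 0.001] tz [ 0.001  0.001 -1.   ] gap 26.3 F [ 2.1 -0.4  2. ] gf 59.8
```

>>> send_rows --targets "0 0 0 0 0 0 0.05;0 0 0 0 0 0 0.06;0 0 -0.025 0 0 0 0.06;0 0 -0.045 0 0 0 0.06;0 0 -0.045 0 0 0 0.06;0 0 -0.045 0 0 0 0.06;0 0 -0.045 0 0 0 0.06;-0.02 0.002 0 0 0 0 0.06;-0.035 0.002 0 0 0 0 0.06;-0.035 0.001 0 0 0 0 0.06;-0.0233 0 0 0 0 0 0.06;0 0 0 0 0 0 0.06"

```text
time: 24.1
tcp_pos: [634.8, -211.4, 342.2]
ee_rot: [-0.001, 0.11, 0.994, 0.0]
force: [0.5, -0.5, -1.0]
finger_gap: 60.0
gripper_force: 0.0
```

Run:
```python
from h import *
go((633.3,-210.9,287.3)); s=snap('side'); t=snap('top')
a=cv2.resize(s['color'][100:230,260:390],None,fx=4.6,fy=4.6,interpolation=2)
cv2.imwrite('pics/c10.png',a)
```

```text
t 24.1 tcp [ 634.8 -211.4  342.2] ty [0.218 0.976 0.001] tz [-0.002  0.001 -1.   ] gap 60.0 F [ 0.5 -0.5 -1. ] gf 0.0
to [ 633.3 -210.9  287.3] tool shift mm [ 1.5  0.1 54.9]
```

View pics/c10.png

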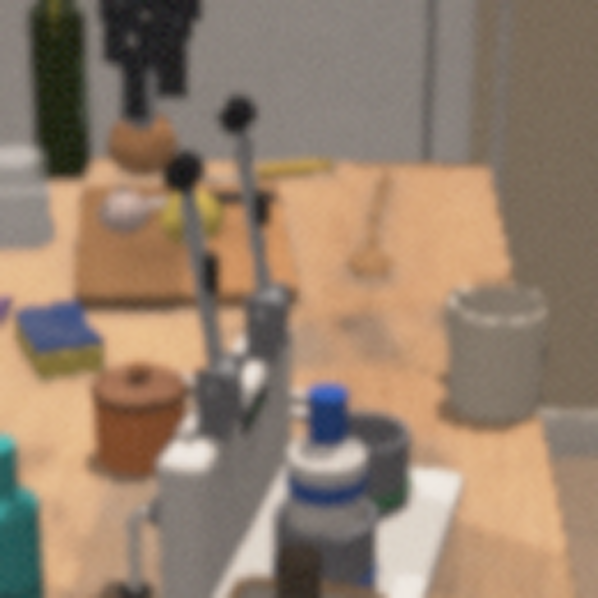

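Run:
```python
from h import *
s=snap('side');C=lambda u,v:(260+u/4.6,100+v/4.6)
print('seen',C(184,170),C(238,113))
print('tcp',proj(s,(634.8,-211.4,342)))
h=np.array((597.9,-206,165.));ux=np.array((.977,-.214,0))
for a in(1.85,1.82,1.75,1.7,1.65): print(a,(h-145*np.cos(a)*ux+[0,0,145*np.sin(a)]).round(1),proj(s,h-145*np.cos(a)*ux+[0,0,145*np.sin(a)]))
go()
```

```text
seen (300.0, 136.95652173913044) (311.7391304347826, 124.56521739130434)
tcp [293.46785118 125.64357314]
1.85 [ 636.9 -214.6  304.4] [293.18562175 137.55206845]
1.82 [ 632.8 -213.7  305.5] [294.52132363 137.30221703]
1.75 [ 623.2 -211.5  307.7] [297.69346687 136.87959066]
1.7 [ 616.2 -210.   308.8] [299.99930829 136.71701995]
1.65 [ 609.1 -208.5  309.5] [302.33116621 136.67187328]
t 24.25 tcp [ 632.4 -210.9  344.1] ty [0.219 0.976 0.   ] tz [-0.002  0.001 -1.   ] gap 59.7 F [-0.7 -0.3 -0. ] gf 0.0
```

The blue clamp's grip is at (300,137) in side, so the clamp stands at about 1.71 rad and the grip at x ≈ 618. Moving over it and pinching.

>>> send_rows --targets "0.014 0.002 0 0 0 0 0.06;0 0 0.02 0 0 0 0.06;0 0 0.02 0 0 0 0.06;0 0 0.014 0 0 0 0.06;0 0 0 0 0 0 0.06;0 0 0 0 0 0 0.02;0 0 0 0 0 0 0.02;0 0 0 0 0 0 0.02;0 0 0 0 0 0 0.02;0 0 0 0 0 0 0.02;0 0 0 0 0 0 0.02"

```text
time: 25.35
tcp_pos: [619.8, -208.8, 292.7]
ee_rot: [0.001, 0.111, 0.994, -0.003]
force: [-2.8, -5.5, 3.8]
finger_gap: 27.2
gripper_force: 59.9
```

Run:
```python
from h import *
go()
```

```text
t 25.35 tcp [ 619.8 -208.8  292.7] ty [ 0.22   0.976 -0.005] tz [ 0.001 -0.006 -1.   ] gap 27.2 F [-2.8 -5.5  3.8] gf 59.9
```

>>> send_rows --targets "0.0188 -0.0015 -0.0016 0 0 0 0.02;0.0188 0 0.0009 0 0 0 0.02;0.0185 0 0.0033 0 0 0 0.02;0.018 0 0.0057 0 0 0 0.02;0.0171 0 0.008 0 0 0 0.02;0.0159 0 0.0101 0 0 0 0.02;0.0145 0 0.0121 0 0 0 0.02;0 0 0 0 0 0 0.02"

```text
time: 26.15
tcp_pos: [499.8, -183.8, 255.1]
ee_rot: [0.001, 0.111, 0.994, -0.004]
force: [-9.1, -5.3, 10.3]
finger_gap: 26.9
gripper_force: 69.7
```

Run:
```python
from h import *
go()
```

```text
t 26.15 tcp [ 499.8 -183.8  255.1] ty [ 0.22   0.975 -0.008] tz [ 0.002 -0.008 -1.   ] gap 26.9 F [-9.1 -5.3 10.3] gf 69.7
```

>>> send_rows --targets "0.002 -0.001 -0.002 0 0 0 0.02;0.0128 0 0.0138 0 0 0 0.02;0.0109 0 0.0154 0 0 0 0.02;0.0088 0 0.0167 0 0 0 0.02;0.0065 0 0.0177 0 0 0 0.02;0 0 0 0 0 0 0.02"

```text
time: 26.75
tcp_pos: [459.7, -175.4, 190.9]
ee_rot: [-0.0, 0.111, 0.994, -0.003]
force: [-6.6, -7.4, 1.3]
finger_gap: 27.3
gripper_force: 82.2
```

Run:
```python
from h import *
go()
```

```text
t 26.75 tcp [ 459.7 -175.4  190.9] ty [ 0.22   0.976 -0.006] tz [-0.001 -0.006 -1.   ] gap 27.3 F [-6.6 -7.4  1.3] gf 82.2
```

>>> send_rows --targets "0.0052 -0.001 0.015 0 0 0 0.02;0.0028 0 0.015 0 0 0 0.02;0.0005 0 0.008 0 0 0 0.02;0 0 0.004 0 0 0 0.02;0 0 0 0 0 0 0.02"

```text
time: 27.25
tcp_pos: [453.0, -174.1, 149.9]
ee_rot: [0.001, 0.11, 0.994, -0.002]
force: [-3.1, -4.6, 2.8]
finger_gap: 27.3
gripper_force: 88.0
```

Run:
```python
from h import *
go()
```

```text
t 27.25 tcp [ 453.  -174.1  149.9] ty [ 0.219  0.976 -0.004] tz [ 0.002 -0.005 -1.   ] gap 27.3 F [-3.1 -4.6  2.8] gf 88.0
```

>>> send_rows --targets "0 0 0.002 0 0 0 0.02;0 0 0.002 0 0 0 0.02;0 0 0.002 0 0 0 0.02;0 0 0 0 0 0 0.02"

```text
time: 27.65
tcp_pos: [453.0, -174.1, 144.4]
ee_rot: [0.001, 0.11, 0.994, -0.002]
force: [-4.8, -3.0, 6.2]
finger_gap: 26.9
gripper_force: 89.1
```

>>> send_rows --targets "0 0 0.002 0 0 0 0.02;0 0 0.001 0 0 0 0.02;0 0 0 0 0 0 0.02"

```text
time: 27.95
tcp_pos: [453.1, -174.2, 141.5]
ee_rot: [0.001, 0.11, 0.994, -0.002]
force: [-6.2, -2.9, 7.3]
finger_gap: 27.1
gripper_force: 89.6
```

>>> send_rows --targets "0 0 0.002 0 0 0 0.02;0 0 0.002 0 0 0 0.02;0 0 0 0 0 0 0.02"

```text
time: 28.25
tcp_pos: [453.4, -174.2, 137.6]
ee_rot: [0.002, 0.11, 0.994, -0.002]
force: [-4.1, -2.6, 6.4]
finger_gap: 26.4
gripper_force: 90.0
```

>>> send_rows --targets "0 0 0.002 0 0 0 0.02;0 0 0.002 0 0 0 0.02;0 0 0 0 0 0 0.02"

```text
time: 28.55
tcp_pos: [453.5, -174.3, 137.0]
ee_rot: [0.002, 0.11, 0.994, -0.003]
force: [-14.5, 1.4, 37.3]
finger_gap: 26.8
gripper_force: 94.0
```

Run:
```python
from h import *
go();s=snap('side','side5.png')
o=cv2.imread('pics/side0.png')
f=lambda i:cv2.resize(i[140:230,300:370],None,fx=5.5,fy=5.5,interpolation=2)
cv2.imwrite('pics/c11.png',np.hstack([f(o),f(s['color'])]))
ux=np.array((.977,-.214,0));h=np.array((597.9,-206,165.))
for a in(0,.05,.1):print(a,proj(s,h-145*np.cos(a)*ux+[0,0,145*np.sin(a)]),proj(s,h-75*np.cos(a)*ux+[0,0,75*np.sin(a)]))
```

```text
t 28.55 tcp [ 453.5 -174.3  137. ] ty [ 0.219  0.976 -0.005] tz [ 0.004 -0.006 -1.   ] gap 26.8 F [-14.5   1.4  37.3] gf 94.0
0 [352.67885571 186.69494151] [330.15064972 184.12660695]
0.05 [352.71976423 184.52678582] [330.13961341 183.01732715]
0.1 [352.6418549  182.33885524] [330.06881274 181.90100269]
```

View pics/c11.png

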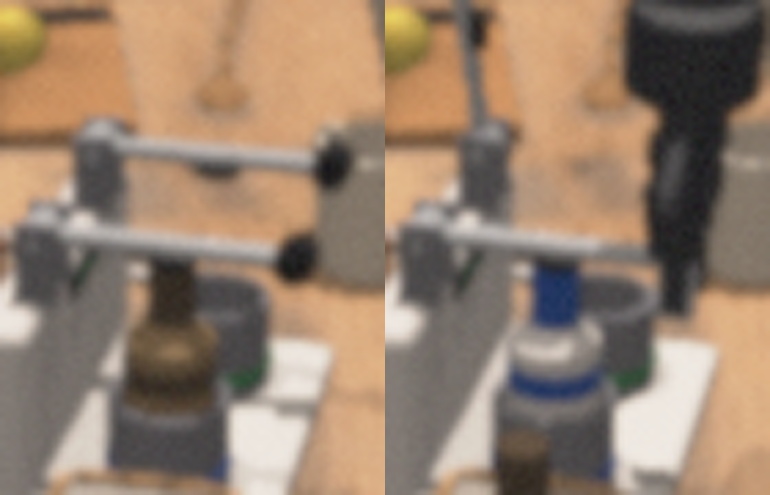

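Force jumped from 6 to 37 N at z 137, so the blue clamp is on its stop. Both pictures show the level arm with the cartridge down. Release and withdraw.

>>> send_rows --targets "0 0 -0.003 0 0 0 0.02;0 0 0 0 0 0 0.06;0 0 0 0 0 0 0.06;0 0 0 0 0 0 0.06;0 0 -0.025 0 0 0 0.06;0 0 -0.04 0 0 0 0.06;0 0 -0.04 0 0 0 0.06;0 0 0 0 0 0 0.06"

```text
time: 29.4
tcp_pos: [455.2, -173.5, 244.1]
ee_rot: [0.004, 0.11, 0.994, -0.002]
force: [0.4, -0.2, 0.3]
finger_gap: 60.1
gripper_force: 0.0
```

Run:
```python
from h import *
go((532.8,231,240))
```

```text
t 29.4 tcp [ 455.2 -173.5  244.1] ty [ 0.219  0.976 -0.002] tz [ 0.007 -0.004 -1.   ] gap 60.1 F [ 0.4 -0.2  0.3] gf 0.0
to [532.8 231.  240. ] tool shift mm [ 12.8 411.7   3.1]
```

>>> send_rows --targets "0.0013 0.025 0 0 0 0 0.06;0.0013 0.042 0 0 0 0 0.06;0.0013 0.042 0 0 0 0 0.06;0.0013 0.042 0 0 0 0 0.06;0.0013 0.042 0 0 0 0 0.06;0.0013 0.042 0 0 0 0 0.06;0.0013 0.042 0 0 0 0 0.06;0.0013 0.042 0 0 0 0 0.06;0.0013 0.042 0 0 0 0 0.06;0.0011 0.0357 0 0 0 0 0.06;0 0.015 0 0 0 0 0.06;0 0 0 0 0 0 0.06"

```text
time: 30.6
tcp_pos: [529.7, 233.9, 237.9]
ee_rot: [-0.001, 0.109, 0.994, -0.0]
force: [0.3, -0.5, -0.2]
finger_gap: 59.8
gripper_force: 0.0
```

Run:
```python
from h import *
go((532.8,231,112));t=snap('top','top6.png');s=snap('side','side6.png')
for c,st in blobs(s['color'],(50,110,40),(75,255,255),(260,250,345,345)): print('side',c,st)
print(proj(s,(532.8,231,134)),proj(s,(532.8,231,117)))
for c,st in blobs(t['color'],(50,110,40),(75,255,255),(170,180,215,240)): print('top',c,st)
for c,st in blobs(cv2.imread('pics/side0.png'),(50,110,40),(75,255,255),(260,250,345,345)): print('side0',c,st)
d=cv2.absdiff(t['color'],cv2.imread('pics/top3.png')).max(2)>60; print('carton region changed px',d[195:250,235:295].sum())
```

```text
t 30.6 tcp [529.7 233.9 237.9] ty [ 0.216  0.976 -0.001] tz [-0.002 -0.    -1.   ] gap 59.8 F [ 0.3 -0.5 -0.2] gf 0.0
to [532.8 231.  112. ] tool shift mm [ -3.9  -2.1 125.9]
side [322.18055556 287.72222222] [318 280  10  17 144]
side [321.04545455 312.68181818] [314 311  16   4  22]
[323.25276357 280.56759526] [323.19028869 286.6401651 ]
side0 [322.05960265 287.27152318] [317 280  11  17 151]
side0 [322.33333333 312.88888889] [317 312  13   3  18]
carton region changed px 0
```

>>> send_rows --targets "-0.006 -0.001 0.03 0 0 0 0.06;0 0 0.03 0 0 0 0.06;0 0 0.03 0 0 0 0.06;0 0 0.02 0 0 0 0.06;0 0 0.01 0 0 0 0.06;0 0 0.005 0 0 0 0.06;0 0 0 0 0 0 0.02;0 0 0 0 0 0 0.02;0 0 0 0 0 0 0.02;0 0 0 0 0 0 0.02;0 0 0 0 0 0 0.02;0 0 0 0 0 0 0.02"

```text
time: 31.9
tcp_pos: [536.8, 230.7, 115.8]
ee_rot: [0.001, 0.11, 0.994, 0.001]
force: [1.0, 1.5, 6.5]
finger_gap: 25.4
gripper_force: 59.4
```

Run:
```python
from h import *
p=monitor.observe()['tcp_pos']
go((p[0],p[1],275),(496.5,-316.5,275))
```

```text
t 31.9 tcp [536.8 230.7 115.8] ty [0.219 0.976 0.002] tz [ 0.003  0.001 -1.   ] gap 25.4 F [1.  1.5 6.5] gf 59.4
to [536.8 230.7 275. ] tool shift mm [  -0.4    0.3 -159.2]
to [ 496.5 -316.5  275. ] tool shift mm [ -80.4 -542.7   -0.7]
```

The grasp is a bit high on the stem. Regrasp 6 mm lower.

>>> send_rows --targets "0 0 0 0 0 0 0.05;0 0 0 0 0 0 0.05;0 0 0.006 0 0 0 0.05;0 0 0 0 0 0 0.05;0 0 0 0 0 0 0.02;0 0 0 0 0 0 0.02;0 0 0 0 0 0 0.02;0 0 0 0 0 0 0.02;0 0 0 0 0 0 0.02"

```text
time: 32.8
tcp_pos: [535.5, 230.0, 108.2]
ee_rot: [-0.0, 0.11, 0.994, -0.0]
force: [0.4, -0.2, -1.1]
finger_gap: 26.2
gripper_force: 58.8
```

Run:
```python
from h import *
go()
```

```text
t 32.8 tcp [535.5 230.  108.2] ty [ 0.219  0.976 -0.   ] tz [-0. -0. -1.] gap 26.2 F [ 0.4 -0.2 -1.1] gf 58.8
```

>>> send_rows --targets "0 0 -0.015 0 0 0 0.02;0 0 -0.03 0 0 0 0.02;0 0 -0.04 0 0 0 0.02;0 0 -0.045 0 0 0 0.02;0 0 -0.04 0 0 0 0.02;0 0 -0.025 0 0 0 0.02;-0.004 -0.026 0 0 0 0 0.02;-0.006 -0.042 0 0 0 0 0.02;-0.006 -0.042 0 0 0 0 0.02;-0.006 -0.042 0 0 0 0 0.02;-0.006 -0.042 0 0 0 0 0.02;-0.006 -0.042 0 0 0 0 0.02"

```text
time: 34.0
tcp_pos: [516.4, -9.3, 303.2]
ee_rot: [-0.0, 0.11, 0.994, -0.0]
force: [0.6, -0.2, -2.1]
finger_gap: 26.4
gripper_force: 59.3
```

>>> send_rows --targets "-0.006 -0.042 0 0 0 0 0.02;-0.006 -0.042 0 0 0 0 0.02;-0.006 -0.042 0 0 0 0 0.02;-0.006 -0.042 0 0 0 0 0.02;-0.006 -0.042 0 0 0 0 0.02;-0.006 -0.042 0 0 0 0 0.02;-0.006 -0.026 0 0 0 0 0.02;-0.0036 -0.018 0 0 0 0 0.02;-0.002 -0.01 0 0 0 0 0.02;0 0 0 0 0 0 0.02;0 0 0 0 0 0 0.02"

```text
time: 35.1
tcp_pos: [496.6, -315.5, 303.3]
ee_rot: [-0.0, 0.11, 0.994, 0.0]
force: [-0.2, -0.4, -2.3]
finger_gap: 26.6
gripper_force: 59.2
```

Run:
```python
from h import *
go((496.5,-316.5,210));t=snap('top','top7.png');s=snap('side','side7.png')
a=cv2.resize(s['color'][110:230,290:380],None,fx=5,fy=5,interpolation=2)
cv2.imwrite('pics/c12.png',a)
z=monitor.observe()['tcp_pos'];print(proj(s,z-[0,0,104]),proj(s,z-[0,0,104-75]),proj(s,(496.5,-316.5,72)))
```

```text
t 35.1 tcp [ 496.6 -315.5  303.3] ty [0.218 0.976 0.001] tz [-0.     0.001 -1.   ] gap 26.6 F [-0.2 -0.4 -2.3] gf 59.2
to [ 496.5 -316.5  210. ] tool shift mm [-0.1 -1.1 93.3]
[339.28932039 158.5352723 ] [339.87392348 136.84426614] [338.41214127 192.82299905]
```

View pics/c12.png

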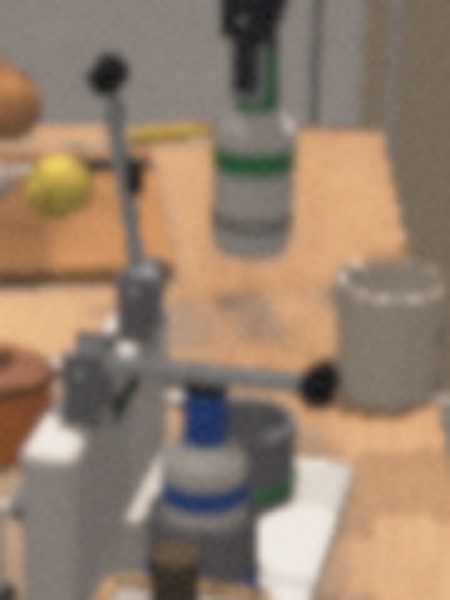

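Green-collared cartridge hangs over the green bay: side column 340.8, rim 339.2 lower down. Lowering with a small correction.

>>> send_rows --targets "-0.001 -0.0024 0.03 0 0 0 0.02;0 0 0.035 0 0 0 0.02;0 0 0.03 0 0 0 0.02;0 0 0.02 0 0 0 0.02;0 0 0.01 0 0 0 0.02;0 0 0.007 0 0 0 0.02;0 0 0.005 0 0 0 0.02;0 0 0 0 0 0 0.02"

```text
time: 36.0
tcp_pos: [497.3, -319.2, 166.7]
ee_rot: [0.0, 0.11, 0.994, -0.0]
force: [0.0, 0.4, -1.8]
finger_gap: 26.4
gripper_force: 59.3
```

Run:
```python
from h import *
go()
```

```text
t 36.0 tcp [ 497.3 -319.2  166.7] ty [ 0.219  0.976 -0.   ] tz [ 0. -0. -1.] gap 26.4 F [ 0.   0.4 -1.8] gf 59.3
```

Free of side force. Down to the seat (TCP about 138).

>>> send_rows --targets "0 0 0.01 0 0 0 0.02;0 0 0.008 0 0 0 0.02;0 0 0.005 0 0 0 0.02;0 0 0.003 0 0 0 0.02;0 0 0.002 0 0 0 0.02;0 0 0 0 0 0 0.02"

```text
time: 36.6
tcp_pos: [497.1, -319.2, 138.7]
ee_rot: [0.0, 0.11, 0.994, 0.0]
force: [-1.1, 1.4, 2.5]
finger_gap: 26.0
gripper_force: 59.7
```

Run:
```python
from h import *
go()
```

```text
t 36.6 tcp [ 497.1 -319.2  138.7] ty [0.219 0.976 0.   ] tz [ 0.  0. -1.] gap 26.0 F [-1.1  1.4  2.5] gf 59.7
```

Run:
```python
from h import *
s=snap('side');ux=np.array((.976,-.216,0));h=np.array((572.4,-333.8,165.))
for a in(1.85,1.8,1.75,1.7,1.65): print(a,(h-145*np.cos(a)*ux+[0,0,145*np.sin(a)]).round(1),proj(s,h-145*np.cos(a)*ux+[0,0,145*np.sin(a)]))
```

```text
1.85 [ 611.4 -342.4  304.4] [304.83108052 124.91414194]
1.8 [ 604.6 -340.9  306.2] [306.88960626 124.53421204]
1.75 [ 597.6 -339.4  307.7] [308.98145076 124.26030363]
1.7 [ 590.6 -337.8  308.8] [311.10085115 124.09378227]
1.65 [ 583.6 -336.3  309.5] [313.24189634 124.03568217]
```

>>> send_rows --targets "0 0 0 0 0 0 0.05;0 0 0 0 0 0 0.06;0 0 -0.025 0 0 0 0.06;0 0 -0.045 0 0 0 0.06;0 0 -0.045 0 0 0 0.06;0 0 -0.045 0 0 0 0.06;0 0 -0.045 0 0 0 0.06;-0.02 0.0008 0 0 0 0 0.06;-0.035 0.0008 0 0 0 0 0.06;-0.025 0.0007 0 0 0 0 0.06;-0.014 0 0 0 0 0 0.06;0 0 0 0 0 0 0.06"

```text
time: 37.85
tcp_pos: [590.6, -337.8, 342.2]
ee_rot: [-0.0, 0.11, 0.994, 0.0]
force: [-0.3, 0.7, 0.3]
finger_gap: 60.0
gripper_force: 0.0
```

Run:
```python
from h import *
go()
```

```text
t 37.85 tcp [ 590.6 -337.8  342.2] ty [0.218 0.976 0.   ] tz [-0.  0. -1.] gap 60.0 F [-0.3  0.7  0.3] gf 0.0
```

Seen at (311.6,124.4), so about 1.70 rad, and the gripper is right above. Pinch it.

>>> send_rows --targets "0 0 0.02 0 0 0 0.06;0 0 0.02 0 0 0 0.06;0 0 0.012 0 0 0 0.06;0 0 0 0 0 0 0.06;0 0 0 0 0 0 0.02;0 0 0 0 0 0 0.02;0 0 0 0 0 0 0.02;0 0 0 0 0 0 0.02;0 0 0 0 0 0 0.02;0 0 0 0 0 0 0.02"

```text
time: 38.85
tcp_pos: [590.4, -335.6, 293.3]
ee_rot: [0.002, 0.109, 0.994, 0.001]
force: [0.1, 5.9, 3.3]
finger_gap: 26.9
gripper_force: 60.6
```

Run:
```python
from h import *
go()
```

```text
t 38.85 tcp [ 590.4 -335.6  293.3] ty [0.217 0.976 0.003] tz [ 0.003  0.002 -1.   ] gap 26.9 F [0.1 5.9 3.3] gf 60.6
```

>>> send_rows --targets "0.0188 0.0015 -0.0016 0 0 0 0.02;0.0188 0 0.0009 0 0 0 0.02;0.0185 0 0.0033 0 0 0 0.02;0.018 0 0.0057 0 0 0 0.02;0.0171 0 0.008 0 0 0 0.02;0.0162 0 0.0095 0 0 0 0.02;0.015 0 0.0115 0 0 0 0.02;0 0 0 0 0 0 0.02"

```text
time: 39.65
tcp_pos: [469.9, -310.3, 255.9]
ee_rot: [0.001, 0.111, 0.994, -0.002]
force: [-3.2, -3.5, 2.8]
finger_gap: 26.7
gripper_force: 62.7
```

Run:
```python
from h import *
go()
```

```text
t 39.65 tcp [ 469.9 -310.3  255.9] ty [ 0.22   0.976 -0.003] tz [ 0.002 -0.003 -1.   ] gap 26.7 F [-3.2 -3.5  2.8] gf 62.7
```

>>> send_rows --targets "0.0135 -0.001 0.0135 0 0 0 0.02;0.0112 0 0.0153 0 0 0 0.02;0.009 0 0.0167 0 0 0 0.02;0.0067 0 0.0177 0 0 0 0.02;0.0045 0 0.0165 0 0 0 0.02;0.002 0 0.014 0 0 0 0.02;0.0005 0 0.008 0 0 0 0.02;0 0 0 0 0 0 0.02"

```text
time: 40.45
tcp_pos: [424.1, -300.8, 152.8]
ee_rot: [0.0, 0.11, 0.994, -0.001]
force: [-2.8, -2.5, 1.0]
finger_gap: 27.3
gripper_force: 84.7
```

Run:
```python
from h import *
go()
```

```text
t 40.45 tcp [ 424.1 -300.8  152.8] ty [ 0.219  0.976 -0.001] tz [-0.    -0.001 -1.   ] gap 27.3 F [-2.8 -2.5  1. ] gf 84.7
```

>>> send_rows --targets "0 0 0.003 0 0 0 0.02;0 0 0.003 0 0 0 0.02;0 0 0.002 0 0 0 0.02;0 0 0 0 0 0 0.02"

```text
time: 40.85
tcp_pos: [424.0, -300.8, 145.6]
ee_rot: [0.0, 0.11, 0.994, -0.001]
force: [-4.7, -1.3, 4.7]
finger_gap: 27.1
gripper_force: 86.2
```

>>> send_rows --targets "0 0 0.002 0 0 0 0.02;0 0 0.002 0 0 0 0.02;0 0 0 0 0 0 0.02"

```text
time: 41.15
tcp_pos: [424.1, -300.9, 141.8]
ee_rot: [0.0, 0.11, 0.994, -0.001]
force: [-4.1, -0.7, 5.8]
finger_gap: 27.0
gripper_force: 86.8
```

>>> send_rows --targets "0 0 0.002 0 0 0 0.02;0 0 0 0 0 0 0.02"

```text
time: 41.35
tcp_pos: [424.2, -300.9, 139.8]
ee_rot: [0.0, 0.11, 0.994, -0.001]
force: [-4.6, -1.0, 6.5]
finger_gap: 26.7
gripper_force: 87.2
```

>>> send_rows --targets "0 0 0.002 0 0 0 0.02;0 0 0 0 0 0 0.02"

```text
time: 41.55
tcp_pos: [424.3, -301.0, 137.9]
ee_rot: [0.0, 0.11, 0.994, -0.001]
force: [-4.2, 0.2, 6.3]
finger_gap: 26.8
gripper_force: 87.4
```

>>> send_rows --targets "0 0 0.0015 0 0 0 0.02;0 0 0 0 0 0 0.02"

```text
time: 41.75
tcp_pos: [424.4, -300.9, 136.4]
ee_rot: [0.001, 0.11, 0.994, -0.001]
force: [-4.0, -1.1, 6.8]
finger_gap: 27.1
gripper_force: 87.7
```

>>> send_rows --targets "0 0 0.0015 0 0 0 0.02;0 0 0 0 0 0 0.02"

```text
time: 41.95
tcp_pos: [424.5, -301.0, 135.3]
ee_rot: [0.001, 0.11, 0.994, -0.001]
force: [-4.5, 0.2, 8.3]
finger_gap: 27.3
gripper_force: 88.2
```

>>> send_rows --targets "0 0 0.0015 0 0 0 0.02;0 0 0 0 0 0 0.02"

```text
time: 42.15
tcp_pos: [424.5, -301.1, 135.0]
ee_rot: [0.001, 0.11, 0.994, -0.001]
force: [-8.1, 2.0, 18.8]
finger_gap: 27.0
gripper_force: 89.4
```

>>> send_rows --targets "0 0 0.001 0 0 0 0.02;0 0 0 0 0 0 0.02;0 0 -0.002 0 0 0 0.02;0 0 0 0 0 0 0.06;0 0 0 0 0 0 0.06;0 0 0 0 0 0 0.06;0 0 -0.025 0 0 0 0.06;0 0 -0.04 0 0 0 0.06;0 0 -0.04 0 0 0 0.06;0 0 -0.04 0 0 0 0.06"

```text
time: 43.15
tcp_pos: [423.4, -299.4, 278.9]
ee_rot: [-0.001, 0.11, 0.994, 0.001]
force: [1.3, -0.6, -0.1]
finger_gap: 59.9
gripper_force: 0.0
```

>>> send_rows --targets "0.005 0.03 0 0 0 0 0.06;0.005 0.04 0 0 0 0 0.06;0.005 0.04 0 0 0 0 0.06;0.005 0.04 0 0 0 0 0.06;0.005 0.04 0 0 0 0 0.06;0.005 0.04 0 0 0 0 0.06;0.005 0.04 0 0 0 0 0.06;0.005 0.04 0 0 0 0 0.06;0.005 0.04 0 0 0 0 0.06;0.005 0.04 0 0 0 0 0.06;0.005 0.03 0 0 0 0 0.06;0 0 0 0 0 0 0.06"

```text
time: 44.35
tcp_pos: [461.6, 125.1, 277.4]
ee_rot: [-0.001, 0.108, 0.994, 0.0]
force: [-0.3, -0.8, 0.2]
finger_gap: 60.1
gripper_force: 0.0
```

Run:
```python
from h import *
go();t=snap('top','top8.png');s=snap('side','side8.png')
a=cv2.resize(t['color'][165:285,230:450],None,fx=2,fy=2.0,interpolation=2);b=cv2.resize(s['color'][140:300,270:390],None,fx=3,fy=3,interpolation=2)
c=np.zeros((480,800,3),np.uint8);c[:240,:440]=a;c[:480,440:800]=b
cv2.imwrite('pics/c13.png',c)
g=lambda i:[(x[0].round(1),x[1][4]) for x in blobs(i,(0,0,0),(180,255,45),(335,155,370,200),12)]
print(g(cv2.imread('pics/side0.png')),g(s['color']))
```

```text
t 44.35 tcp [461.6 125.1 277.4] ty [0.214 0.977 0.001] tz [-0.001  0.001 -1.   ] gap 60.1 F [-0.3 -0.8  0.2] gf 0.0
[(array([359.9, 170.2]), np.int64(17)), (array([353.5, 187. ]), np.int64(22))] [(array([358.3, 175. ]), np.int64(437))]
```

View pics/c13.png

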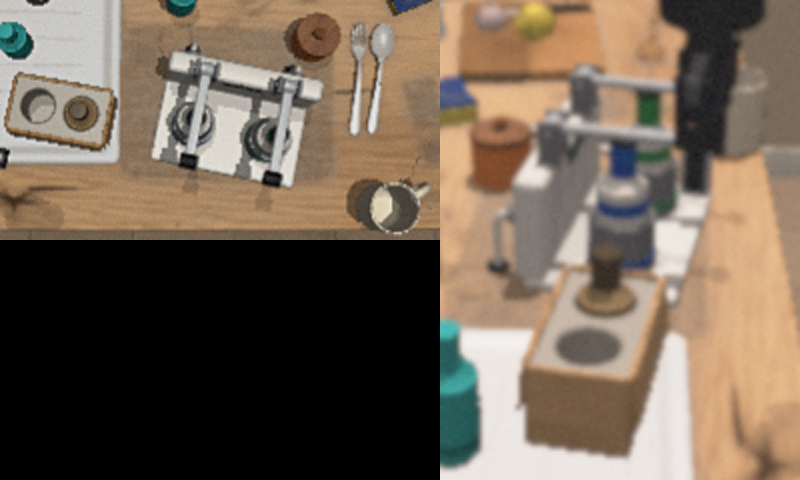

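Both clamps lie shut over their fresh cartridges, the spent one is in its tube, and the mug, cup and canister are in place. Handing in.

```bash
python3 -c "
from rig import bot
print(bot.job_done())"
```

```text
the job is handed in; nothing more can be done
None
```

The job is handed in, with no verdict returned: the one spent cartridge (blue bay; the green bay was empty) is fully down in the carton's right-hand tube, the fresh blue and green cartridges are in their bays with both clamps driven to their stops, and the mug and canister look undisturbed in the last picture (the arm kept clear of the small dark cup, which was mostly outside that crop).

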